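Load the soil shaker and latch its lid

TASK

Put the soil tin that has a grip bar on top into the shaker's open chamber, keeping it upright, then slide the lid shut up to its seal. Hook the draw latch's loop over the keeper on the lid and press the latch lever all the way down flat, so that the lid stays drawn tight. Leave everything else on the bench where it stands.

Things in the scene. Friction and masses are not known exactly. Their poses are not given: they have to be found in the camera images.
- tin: round steel soil tin, 82 mm across, 52 mm high, with a black grip bar standing on its flat lid: 60 mm long (tin's x axis), 14 mm wide (y), 30 mm high, so 82 mm in all. About 0.35 kg. Loose on the bench, among other round things. Origin: centre of its underside, z up.
- shaker: white shaker, fixed, 170 mm (its x) by 460 mm (its y, -235 to +225), flat deck 110 mm above the bench. Origin at bench level; +y is the way the lid slides shut. Its chamber is a well open at the top, 130 mm (x from -65 to +65) by 110 mm (y from -65 to +45). The latch stands on the deck at the +y end. Lid guide rails at x = +-81 mm: 8 mm wide, top 123 mm above the bench.
- chamber_floor (a point): centre of the chamber's floor, 20 mm above the bench, 90 mm below the deck; same axes as the shaker
- lid (a joint): how far the lid is open, m: 0 = seal fully squeezed, 0.006 = just touching the black soft seal, 0.155 = fully open. Below 0.006 the seal pushes back about 3 N per mm, so pushed shut by hand the lid returns to about 0.006; only the latch holds it tighter. It stays where left (friction 1.2 N).
- lid_grip (a point): middle of the top of the lid's black grip rib: 60 mm long along the slide (shaker y), 16 mm wide, standing 35 mm above the lid; its top is 155 mm above the bench. Moves with the lid.
- keeper (a point): foot of the keeper, on the lid's top, at the keeper's face away from the lever (-y side), where the loop's bar must come to lie. The keeper is a dark steel hook 24 mm wide (x), 8 mm thick (y), 20 mm high, whose top lip overhangs 3 mm towards -y. Moves with the lid; axes as the shaker.
- lever (a joint): latch lever angle, rad: 0 = pressed flat, pointing to shaker +y (closed); 1.57 = upright; up to 2.15 = leaning over towards the lid. It stays where it is left (friction about 0.15 N m). Starts upright or leaning towards the lid. Pressing it shut with the loop hooked takes about 6 N near its tip.
- lever_hinge (a point): hinge axis of the lever (along shaker x), 136 mm above the bench. The lever is a flat steel strip 34 mm wide and 6 mm thick, 95 mm long from this axis, with an end lip 9 mm high on the face that is on top when it lies flat.
- lever_tip (a point): end of the lever, 95 mm from its hinge axis, mid width
- loop (a joint): angle of the wire loop on the lever, rad. Its pivot is on the lever, 18 mm out from the lever's hinge axis; its angle above level is this value minus the lever's (0 = level, pointing to shaker -y at the lid). Starts nearly upright on the lid's side of the lever (1.1 to 1.35 above level) and stays there by friction (0.02 N m); below about 1 rad it falls towards the lid by its own weight (60 g).
- loop_bar (a point): middle of the loop's cross bar, 54 mm long (x) and 8 mm thick, 80 mm from the loop's pivot; two 6 mm side wires join it to the pivot, 54 mm apart. When the lid touches the seal and the lever stands upright or leans towards the lid, the loop swung straight down brings the bar behind the keeper, onto the lid, bar centre about 5 mm above the lid.
- loop_tab (a point): middle of the flat finger tab on the cross bar, 22 mm wide (x), 6 mm thick, 34 mm long, bent up 0.5 rad from the loop's plane; this point is 96 mm from the loop's pivot along the loop and 8.5 mm above its plane
- sieve: bystander: low brass sieve, 100 mm across, 40 mm high, origin under its centre
- flat_tin: bystander: a second round steel tin of 82 mm, 52 mm high, without a grip bar, origin under its centre
- beaker: bystander: glass beaker, 76 mm across, 100 mm high, origin under its centre
- beaker2: bystander: glass beaker, 68 mm across, 90 mm high, origin under its centre
- jar: bystander: amber jar, 68 mm across, 100 mm high, origin under its centre
- lid_edge (a point): middle of the lid's closing edge, on its top; at shaker y = 0.075 m minus the lid's opening, so at the start it may hide up to 5 mm of the chamber's -y side. The lid is an aluminium plate 150 mm wide (x), 155 mm long, 10 mm thick, its top 120 mm above the bench.
Mind the look-alikes: they are no part of the job. What is shaped like the tin but purple is not meant.

How it is judged:
On the way, in this order (a step that is already met when the one before it is completed fails the run):
1. the tin stands in the chamber, let go (horizontal distance between tin and chamber_floor below 0.035 m and z of tin in the frame of chamber_floor below 0.006 m and angle between tin's own z axis and vertical below 0.12 rad and contact force between the fingers and tin below 0.1 N), for 0.1 s.
2. the lid is slid shut up to its seal (value of joint lid below 0.01 m), for 0.1 s.
3. the loop's bar lies behind the keeper, lever still up (y of loop_bar in the frame of keeper below 0 m and z of loop_bar in the frame of keeper below 0.014 m and value of joint lid below 0.012 m and value of joint lever above 1 rad), for 0.1 s.
At the end, for the whole second after the job is handed in: The lever lies flat (within 0.12 rad), the loop's bar lies behind the keeper and under its lip, the lid is held drawn into its seal (lid joint below 0.004), and the tin stands upright (within 0.12 rad) on the chamber floor, at rest (value of joint lever below 0.12 rad and value of joint lid below 0.004 m and y of loop_bar in the frame of keeper between -0.012 and 0 m and z of loop_bar in the frame of keeper below 0.016 m and horizontal distance between tin and chamber_floor below 0.035 m and z of tin in the frame of chamber_floor below 0.006 m and angle between tin's own z axis and vertical below 0.12 rad and linear speed of tin below 0.02 m/s); the robot touches nothing.
It fails at once if the tin is tipped by more than 0.6 rad (angle between tin's own z axis and vertical above 0.6 rad).
It fails at once if a bystander is moved by more than 40 mm (distance of any of sieve, flat_tin, beaker, beaker2, jar from where it was at the start of the episode above 0.04 m).
It also fails if it takes over 72 s, if anything falls off the work surface, if the arm or the gripper's body presses on something with over 40 N, if the wrist force passes 120 N, or if a joint passes its speed limit or range.

ROBOT

A 7-joint arm with a two-finger parallel gripper is mounted at the origin on the work surface. World frame = base frame: x ahead of the robot, y to its left, z up, the work surface at z = 0. Lengths are in m, angles in rad, forces in N, time in s.
With the tool pointing down it reaches from about 0.4 to 0.85 m from the base axis. Payload 10.4 kg.
Tool frame: the origin (TCP) lies on the mounting face of the last link; the fingertips stand r.tips_ahead ahead of it and the grasp point (between the pads) lies 164 mm ahead of it (r.tips_ahead is the distance from the TCP to the fingertips, in m); z points along the fingers, y is the line along which they close (so a half turn about z gives the same grasp; the last joint's range is limited). The gripper opens to 87 mm and grips with 3 to 60 N. Pads are 19 mm wide; open, the fingers measure 117 mm over their backs; the gripper's body (75 mm by 190 mm) begins 51 mm behind the grasp point.
Start: joints at [1.089, 0.332, -0.065, 1.46, 0.022, 1.35, -0.088], TCP at [0.277, -0.56, 0.405] pointing down, gripper open.
Joint ranges: [-2.6, 2.6], [-0.5, 2.12], [-1.47, 1.34], [0.16, 2.42], [-1.27, 4.41], [0.06, 2.06], [-2.6, 2.6]. Speed limits (rad/s): [2.22, 2.22, 2.79, 2.79, 3.14, 3.14, 3.14].

INTERFACE

Orientations are given as a unit quaternion [x, y, z, w].
In Python, from bench import telemetry, imaging, job, r gives the robot as it stands.
- The arm moves only by the tool move_arm, never from a script. Its argument "steps" is a list of rows, each an object of numbers: "dx", "dy", "dz": the shift along the tool's x, y, z in cm; "spin": the turn about the tool's z in rad. In form: [{"dx": .., "dy": .., "dz": .., "spin": ..}, ...]. A call has 1 to 12 rows; each row shifts and turns the commanded pose from where the row before left it, along the tool's axes as they then stand; what a row does not reach is not made up. A row lasts 1/10 s, in which the tool goes at most 50 mm and 8.59 degrees, less where a joint would pass 70% of its speed; a pose out of reach is approached as far as the arm can. A call with a gripper value outside its range is refused whole. "claw" is the finger opening in cm, from 0 to 8.7, set as the call begins (left out, the last holds). The fingers move at their own pace and stop on an object; "squeeze" is the grip in N (left out, the last holds). Time passes only in rows, so rows that do not move let the fingers close. It gives the time, the measured TCP pose, the force, the opening and the grip force at its end, in the units of the state.
- telemetry.read_state(): the state, without advancing time (a new reading comes with each control period).
- imaging.camera(name): name is "scene" or "top" or "wrist"; returns a dict with "img" (400x640x3 uint8, red, green, blue), "camera_matrix" (3x3 intrinsics, pixels), "R" (3x3) and "t" (3): a world point X has camera coordinates R X + t. Camera axes: x right, y down, z forward; pixel columns grow to the right and rows downward; lengths in m; the calibration is good to about 2 mm. The wrist camera is an equidistant fisheye: a pixel r from the principal point sees the ray r / f radians off the axis. A picture is of the moment at which its call begins. There is no depth.
- job.close_job(): hands the job in; it is judged then, once.
The state is a dict: "time": time; "joint_positions": joint angles; "joint_vel": joint speeds; "joint_torque": joint torques, N m; "ee_pos": TCP position; "eef_rot": TCP orientation; "ft_force": force on the tool from outside, world axes, zero at the start; "torque": the same for the moment, N m; "width": finger opening in m; "grip_force": force on a finger pad.
Only numpy, scipy, OpenCV 4.12 (cv2) and the standard library are available. Lean on these libraries where they do the work, as an engineer would, in place of code of your own. Each camera call takes 0.05 s, during which the arm holds its last target. There are 200 camera calls.

## Working session

There is one attempt and no reset: what is moved stays moved. The work goes in short steps, Python scripts to look and compute and a tool call to move; the robot and the scene stay as the last step left them, time stands still between calls to the robot, and variables do not carry over. Pictures are saved under pics/ and viewed, at most 10 in all, crops included, and the job is handed in when it is done.

Besides the shell and the picture viewer there is one more tool, called after "Emit:" as name(argument=value, ...), one argument or row to a line, values as JSON. move_arm: Moves the arm, as the interface text tells. Its arguments: {"type":"object","properties":{"steps":{"type":"array","items":{"type":"object","properties":{"dx":{"type":"number"},"dy":{"type":"number"},"dz":{"type":"number"},"spin":{"type":"number"}}}},"claw":{"type":"number"},"squeeze":{"type":"number"}},"required":["steps"]}

```bash
ls; mkdir -p pics
python3 - <<'E'
from bench import telemetry, imaging, job, r
import cv2, numpy as np
s=telemetry.read_state(); print({k:np.round(v,4) for k,v in s.items()}, r.tips_ahead)
for n in ["scene","top"]:
    c=imaging.camera(n); cv2.imwrite(f"pics/{n}0.png",c["img"][:,:,::-1]); print(n,c["camera_matrix"],c["R"],c["t"])
    np.savez(f"{n}0.npz",**c)
E
```

```text
pics
{'time': np.float64(0.0), 'joint_positions': array([ 1.0894,  0.3329, -0.0647,  1.4609,  0.0216,  1.3499, -0.0885]), 'joint_vel': array([-0.0006,  0.0003, -0.0019,  0.0007, -0.0008, -0.001 ,  0.0001]), 'joint_torque': array([-6.00000e-04, -6.23268e+01,  2.39000e-02, -3.89895e+01,
       -6.15000e-02,  3.98000e-02,  2.00000e-04]), 'ee_pos': array([ 0.2767, -0.5603,  0.404 ]), 'eef_rot': array([ 9.738e-01,  2.274e-01, -2.000e-04, -7.000e-04]), 'ft_force': array([ 0.0372, -0.3114,  0.7207]), 'torque': array([ 0.04  , -0.0781,  0.0089]), 'grip_force': np.float64(0.0), 'width': np.float64(0.0874)} 0.1822
scene [[456.86363914   0.         318.53860913]
 [  0.         456.86363914 197.87665542]
 [  0.           0.           1.        ]] [[ 0.86444646  0.50253234  0.01391272]
 [ 0.38472286 -0.64347176 -0.66176462]
 [-0.32360569  0.57741262 -0.74958256]] [-0.41976803 -0.12644133  1.47755293]
top [[431.36578892   0.         319.75831315]
 [  0.         431.36578892 192.41561732]
 [  0.           0.           1.        ]] [[-0.02633488 -0.99948983 -0.01807087]
 [-0.997321    0.02750324 -0.06778194]
 [ 0.06824437  0.01623742 -0.99753649]] [-0.00531219  0.49485502  1.30797733]
```

View pics/scene0.png

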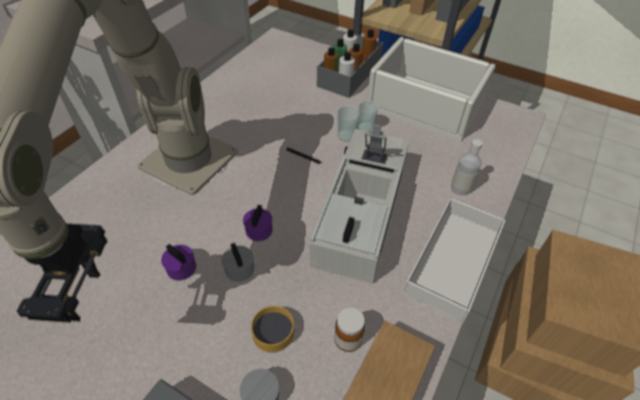

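View pics/top0.png

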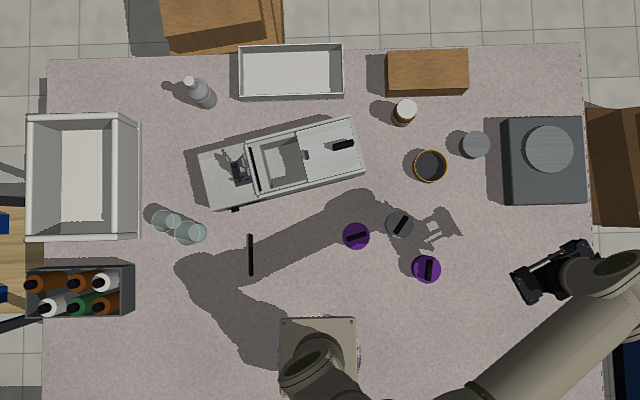

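The tin candidates in the top picture are grey with a bar (399,224), purple (356,236), purple (427,269), and grey without a bar (475,145). I choose (399,224). Next is a close crop of the tin and the shaker.

Run:
```python
import cv2, numpy as np
im=cv2.imread("pics/top0.png")
a=cv2.resize(im[110:215,190:370],None,fx=4.4,fy=4.4,interpolation=cv2.INTER_CUBIC)[:, :]
b=cv2.resize(im[200,:][None],None) if 0 else None
t=cv2.resize(im[198:250,375:425],None,fx=2.5,fy=2.5,interpolation=cv2.INTER_CUBIC)
o=np.zeros((a.shape[0]+t.shape[0],a.shape[1],3),np.uint8); o[:a.shape[0]]=a; o[a.shape[0]:,:t.shape[1]]=t
print(o.shape); cv2.imwrite("pics/crop1.png",o)
```

```text
(592, 792, 3)
```

View pics/crop1.png

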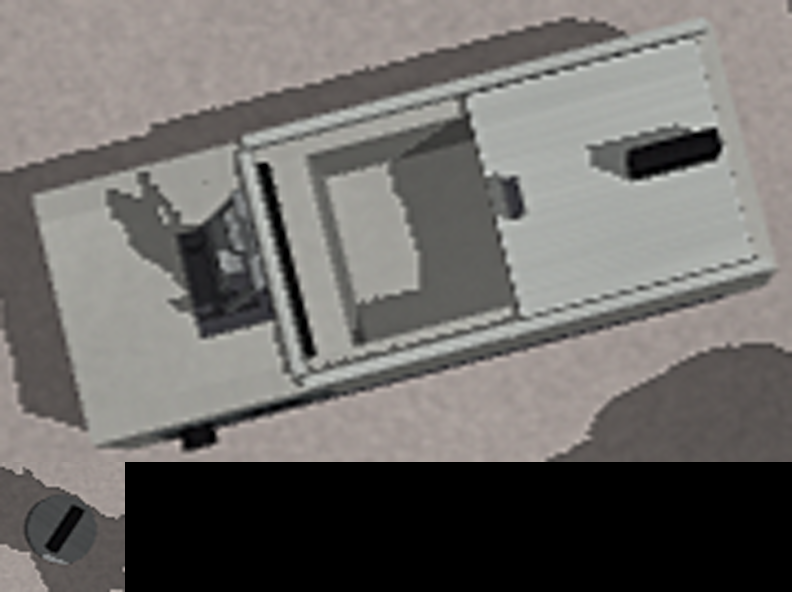

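The crop confirms a grey tin with a black bar at top (401,225). It also shows the shaker deck's left corners, the lid edge on the crop line (463,97)-(518,318), the lid rib at (670,153), and the latch at about (225,270).

```bash
cat > h.py <<'E'
import numpy as np, cv2
from scipy.optimize import least_squares
def ray(c,px,z):
    K,R,t=c["camera_matrix"],c["R"],c["t"]
    d=R.T@np.linalg.inv(K)@np.array([*px,1.]); o=-R.T@t
    return o+d*(z-o[2])/d[2]
def proj(c,X):
    p=c["camera_matrix"]@(c["R"]@np.asarray(X)+c["t"]); return p[:2]/p[2]
E
python3 - <<'E'
from h import *
c=np.load("top0.npz")
f=lambda u,v:(190+u/4.4-.4,110+v/4.4-.4)
L=[((35,195),(85,225,110)),((93,443),(-85,225,110)),((707,22),(85,-235,123)),((773,262),(-85,-235,123))]
P=[(ray(c,f(*p),m[2]/1000),np.array(m)/1000) for p,m in L]
for w,m in P: print(m,w.round(4))
def res(q):
    C,S=np.cos(q[2]),np.sin(q[2])
    return np.concatenate([[q[0]+C*m[0]-S*m[1]-w[0],q[1]+S*m[0]+C*m[1]-w[1]] for w,m in P])
s=least_squares(res,[.6,.15,0]); print(s.x,s.fun.round(4))
q=s.x;C,S=np.cos(q[2]),np.sin(q[2])
inv=lambda w:np.array([C*(w[0]-q[0])+S*(w[1]-q[1]),-S*(w[0]-q[0])+C*(w[1]-q[1])])
for n,p,z in [("edge",(463,97),.12),("edge",(518,318),.12),("rib",(676,153),.155),("wellcorner",(309,158),.11),("well2",(357,343),.11),("keepertop",(513,198),.14)]:
    w=ray(c,f(*p),z);print(n,w.round(4),inv(w).round(4))
im=c["img"].astype(int)
# bars
sub=im[205:245,378:422]; m=(sub.max(2)<30).astype(np.uint8)
n,lab,st,ce=cv2.connectedComponentsWithStats(m); print(st,ce)
k=1+st[1:,4].argmax(); ys,xs=np.where(lab==k); (cx,cy),sz,a=cv2.minAreaRect(np.c_[xs,ys].astype(np.float32)); box=cv2.boxPoints(((cx,cy),sz,a))+[378,205]
print([ray(c,b,.082).round(4) for b in box], ray(c,(xs.mean()+378,ys.mean()+205),.08))
pts=np.c_[xs,ys].astype(float);u,_,v=np.linalg.svd(pts-pts.mean(0),full_matrices=False)
d=v[0]; mid=pts.mean(0)+[378,205]; print("bardir",ray(c,mid+d*8,.082)-ray(c,mid-d*8,.082))
for p in [(475,145)]: print(ray(c,p,.05))
E
```

```text
[0.085 0.225 0.11 ] [0.6092 0.3296 0.11  ]
[-0.085  0.225  0.11 ] [0.4456 0.2928 0.11  ]
[ 0.085 -0.235  0.123] [ 0.7075 -0.1134  0.123 ]
[-0.085 -0.235  0.123] [ 0.5497 -0.1509  0.123 ]
[0.57687237 0.09441543 0.22469737] [ 0.0004  0.0031 -0.0017  0.002   0.0046 -0.0024 -0.0033 -0.0027]
edge [0.6637 0.0464 0.12  ] [ 0.0739 -0.0661]
edge [0.5184 0.0141 0.12  ] [-0.0749 -0.0652]
rib [ 0.6165 -0.0894  0.155 ] [-0.0023 -0.188 ]
wellcorner [0.6284 0.149  0.11  ] [0.0624 0.0417]
well2 [0.506  0.1198 0.11  ] [-0.0635  0.0405]
keepertop [0.5933 0.0146 0.14  ] [-0.0017 -0.0815]
[[   0    0   44   40 1654]
 [  15   11   15   18  106]] [[21.44498186 19.50362757]
 [22.35849057 19.44339623]]
[array([ 0.3711, -0.2277,  0.082 ]), array([ 0.4189, -0.2619,  0.082 ]), array([ 0.4105, -0.2736,  0.082 ]), array([ 0.3628, -0.2393,  0.082 ])] [ 0.3907132  -0.25087912  0.08      ]
bardir [-0.03746939  0.02747188  0.        ]
[ 0.62179268 -0.48802934  0.05      ]
```

Emit:
move_arm(
  steps=[
    {"dx": 3, "dy": -2.8},
    {"dx": 3, "dy": -2.8},
    {"dx": 3, "dy": -2.8},
    {"dx": 3, "dy": -2.8},
    {"dx": 3, "dy": -2.8},
    {"dx": 3, "dy": -2.8},
    {"dx": 3, "dy": -2.9},
    {"dx": 2.9, "dy": -2.9},
    {"spin": -0.145},
    {"spin": -0.145},
    {"spin": -0.145},
    {"spin": -0.145},
  ],
  claw=5,
)

```text
$.steps[0]: bad value
```

Emit:
move_arm(
  steps=[
    {"spin": -0.145},
    {"spin": -0.145},
    {"spin": -0.145},
    {"spin": -0.145},
    {"spin": -0.145},
    {"spin": -0.145},
    {"spin": -0.145},
    {"spin": -0.145},
    {"spin": -0.145},
    {"spin": -0.145},
    {"spin": -0.02},
    {},
  ],
)

```text
$.steps[0]: bad value
```

```bash
cat >> h.py <<'E'
from scipy.spatial.transform import Rotation as Ro
def tool(s):
    R=Ro.from_quat(s["eef_rot"]).as_matrix(); return np.array(s["ee_pos"]),R
def need(s,xyz,yaw=None):
    """tool-axis shift in cm to reach TCP xyz, and spin to bring tool x to world yaw"""
    p,R=tool(s); d=R.T@(np.array(xyz)-p)*100
    a=np.arctan2(R[1,0],R[0,0]); sp=None if yaw is None else -((yaw-a+np.pi)%(2*np.pi)-np.pi)
    print("shift cm",d.round(2),"spin",sp,"yaw deg",np.degrees(a).round(2),"pos",p.round(4),"tilt",R[2,2].round(5))
def fray(c,px,z):
    K,R,t=c["camera_matrix"],c["R"],c["t"]; v=(np.array(px)-K[:2,2])/K[0,0]; th=np.hypot(*v)
    d=np.array([*(v/th*np.sin(th)),np.cos(th)]); d=R.T@d; o=-R.T@t
    return o+d*(z-o[2])/d[2]
def fproj(c,X):
    q=c["R"]@np.asarray(X,float)+c["t"]; rr=np.hypot(q[0],q[1]); th=np.arctan2(rr,q[2])
    return c["camera_matrix"][:2,2]+c["camera_matrix"][0,0]*th*q[:2]/rr
def snap(n,name):
    from bench import imaging
    c=imaging.camera(n); np.savez(name+".npz",**c); cv2.imwrite(f"pics/{name}.png",c["img"][:,:,::-1]); return c
E
python3 - <<'E'
from h import *; from bench import telemetry
s=telemetry.read_state(); need(s,(.391,-.251,.3),np.radians(143.8)); print(s["joint_positions"].round(2),s["time"],s["width"])
c=snap("wrist","w1"); print(c["camera_matrix"],c["R"].round(3),c["t"].round(3))
print(fproj(c,(.391,-.251,.082)))
E
```

```text
shift cm [ 23.94 -22.65  10.43] spin -2.050962015819753 yaw deg 26.29 pos [ 0.2768 -0.5603  0.4041] tilt -1.0
[ 1.09  0.33 -0.06  1.46  0.02  1.35 -0.09] 0.1 0.08724745382942546
[[309.70691629   0.         322.79793156]
 [  0.         309.70691629 201.88812474]
 [  0.           0.           1.        ]] [[ 0.444 -0.896 -0.003]
 [-0.855 -0.425  0.297]
 [-0.267 -0.129 -0.955]] [-0.624 -0.038  0.393]
[124.69529368 -10.20329505]
```

View pics/w1.png

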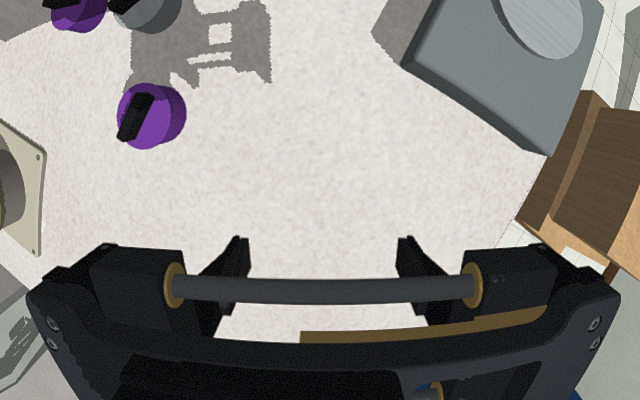

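The moves were refused, because each row seems to need all four keys. The picture is from the start pose: the fingers are at the bottom, and the target tin is at the top edge near (140,10).

Emit:
move_arm(
  steps=[
    {"dx": 3, "dy": -2.8, "dz": 0, "spin": 0},
    {"dx": 3, "dy": -2.8, "dz": 0, "spin": 0},
    {"dx": 3, "dy": -2.8, "dz": 0, "spin": 0},
    {"dx": 3, "dy": -2.8, "dz": 0, "spin": 0},
    {"dx": 3, "dy": -2.8, "dz": 0, "spin": 0},
    {"dx": 3, "dy": -2.8, "dz": 0, "spin": 0},
    {"dx": 3, "dy": -2.9, "dz": 0, "spin": 0},
    {"dx": 2.9, "dy": -2.9, "dz": 0, "spin": 0},
    {"dx": 0, "dy": 0, "dz": 0, "spin": -0.145},
    {"dx": 0, "dy": 0, "dz": 0, "spin": -0.145},
    {"dx": 0, "dy": 0, "dz": 0, "spin": -0.145},
    {"dx": 0, "dy": 0, "dz": 0, "spin": -0.145},
  ],
  claw=5,
)

```text
time: 1.35
ee_pos: [0.3909, -0.2518, 0.4046]
eef_rot: [0.867, 0.499, -0.0, -0.0]
ft_force: [-0.4, 0.7, -0.2]
width: 0.05
grip_force: 0.0
```

Emit:
move_arm(
  steps=[
    {"dx": 0, "dy": 0, "dz": 0, "spin": -0.145},
    {"dx": 0, "dy": 0, "dz": 0, "spin": -0.145},
    {"dx": 0, "dy": 0, "dz": 0, "spin": -0.145},
    {"dx": 0, "dy": 0, "dz": 0, "spin": -0.145},
    {"dx": 0, "dy": 0, "dz": 0, "spin": -0.145},
    {"dx": 0, "dy": 0, "dz": 0, "spin": -0.145},
    {"dx": 0, "dy": 0, "dz": 0, "spin": -0.145},
    {"dx": 0, "dy": 0, "dz": 0, "spin": -0.145},
    {"dx": 0, "dy": 0, "dz": 0, "spin": -0.145},
    {"dx": 0, "dy": 0, "dz": 0, "spin": -0.145},
    {"dx": 0, "dy": 0, "dz": 0, "spin": -0.02},
    {"dx": 0, "dy": 0, "dz": 0, "spin": 0},
  ],
)

```text
time: 2.55
ee_pos: [0.3909, -0.2519, 0.4047]
eef_rot: [0.313, 0.95, -0.0, -0.0]
ft_force: [0.4, 0.1, -0.2]
width: 0.0501
grip_force: 0.0
```

Run:
```python
from h import *; from bench import telemetry
s=telemetry.read_state(); need(s,(.391,-.251,.3),np.radians(143.8)); print(s["joint_positions"].round(2),s["time"],s["width"])
c=snap("wrist","w2")
print(fproj(c,(.391,-.251,.082)))
sub=c["img"].astype(int)
for th in (30,):
    m=(sub.max(2)<th).astype(np.uint8); n,lab,st,ce=cv2.connectedComponentsWithStats(m)
    for k in range(1,n):
        if st[k,4]>150: print(st[k],ce[k].round(1), fray(c,ce[k],.082).round(4))
```

```text
shift cm [ 0.05  0.08 10.47] spin -0.004147118679762585 yaw deg 143.56 pos [ 0.3909 -0.2519  0.4047] tilt -1.0
[ 0.78 -0.01 -0.31  1.85 -0.    1.3   1.41] 2.55 0.050061716175449085
[323.7246248 190.829457 ]
[609  26  15  15 151] [615.5  33. ] [0.4435 0.2157 0.082 ]
[625  85  15  36 181] [633.2  99.5] [0.5432 0.2002 0.082 ]
[179 108  34  49 472] [197.1 130.8] [ 0.2618 -0.3173  0.082 ]
[238 237  42  42 913] [263.7 261.4] [ 0.4167 -0.3531  0.082 ]
[366 237  43  42 914] [381.9 261.3] [ 0.495  -0.2468  0.082 ]
[  30  244  136  111 3975] [ 98.7 292.6] [ 0.317  -0.6061  0.082 ]
[ 508  244  108   92 3716] [550.9 288.3] [ 0.7049 -0.0681  0.082 ]
[134 250  50  25 222] [156.2 260.5] [ 0.3389 -0.4689  0.082 ]
[431 251  40  27 270] [450.2 262.7] [ 0.5493 -0.1823  0.082 ]
[463 250  27  25 157] [477.8 257.2] [ 0.567  -0.1495  0.082 ]
[181 252  52  49 537] [208.  265.3] [ 0.3827 -0.4126  0.082 ]
[387 297  43  31 620] [402.8 314.9] [ 0.5779 -0.2658  0.082 ]
[218 302  46  47 725] [240.8 317.9] [ 0.4616 -0.4324  0.082 ]
[225 341  33  23 153] [238.5 350.8] [ 0.5031 -0.478   0.082 ]
[256 343  51  23 288] [283.8 352.5] [ 0.5387 -0.4259  0.082 ]
[333 343  31  19 179] [347.2 351. ] [ 0.5858 -0.3555  0.082 ]
[ 112  354  293   46 9109] [250.1 382.7] [ 0.563  -0.5139  0.082 ]
[484 360  58  40 897] [514.  379.7] [ 0.8686 -0.1809  0.082 ]
```

View pics/w2.png

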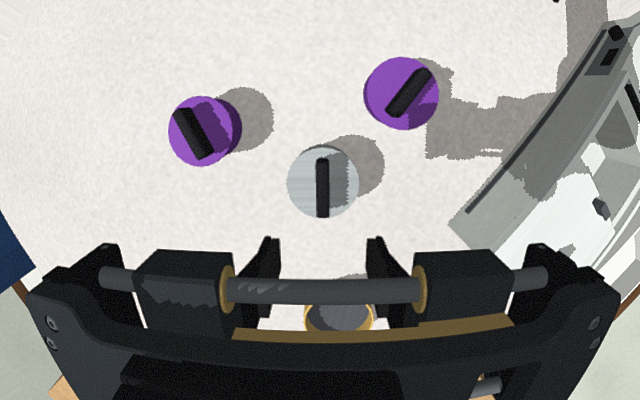

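The wrist picture shows the bar at (322,187), upright in the image and within 2 px of the prediction. I'll descend and grip.

Emit:
move_arm(
  steps=[
    {"dx": 0, "dy": 0, "dz": 4, "spin": 0},
    {"dx": 0, "dy": 0, "dz": 4, "spin": 0},
    {"dx": 0, "dy": 0, "dz": 4, "spin": 0},
    {"dx": 0, "dy": 0, "dz": 2.5, "spin": 0},
    {"dx": 0, "dy": 0, "dz": 1.5, "spin": 0},
    {"dx": 0, "dy": 0, "dz": 0.6, "spin": 0},
    {"dx": 0, "dy": 0, "dz": 0, "spin": 0},
  ],
)

```text
time: 3.3
ee_pos: [0.3909, -0.2518, 0.2384]
eef_rot: [0.312, 0.95, 0.0, -0.0]
ft_force: [0.6, -0.9, 0.3]
width: 0.0498
grip_force: 0.0
```

Emit:
move_arm(
  steps=[
    {"dx": 0, "dy": 0, "dz": 0, "spin": 0},
    {"dx": 0, "dy": 0, "dz": 0, "spin": 0},
    {"dx": 0, "dy": 0, "dz": 0, "spin": 0},
    {"dx": 0, "dy": 0, "dz": 0, "spin": 0},
    {"dx": 0, "dy": 0, "dz": 0, "spin": 0},
    {"dx": 0, "dy": 0, "dz": 0, "spin": 0},
  ],
  claw=0,
  squeeze=30,
)

```text
time: 3.9
ee_pos: [0.3909, -0.252, 0.2388]
eef_rot: [0.311, 0.95, -0.0, -0.0]
ft_force: [0.2, -2.0, 0.8]
width: 0.0136
grip_force: 30.0
```

Emit:
move_arm(
  steps=[
    {"dx": 0, "dy": 0, "dz": -1, "spin": 0},
    {"dx": 0, "dy": 0, "dz": -3, "spin": 0},
    {"dx": 0, "dy": 0, "dz": -4, "spin": 0},
    {"dx": 0, "dy": 0, "dz": -4, "spin": 0},
    {"dx": 0, "dy": 0, "dz": -4, "spin": 0},
    {"dx": 0, "dy": 0, "dz": -3, "spin": 0},
    {"dx": 0, "dy": 0, "dz": -1, "spin": 0},
    {"dx": 0, "dy": 0, "dz": 0, "spin": 0.142},
    {"dx": 0, "dy": 0, "dz": 0, "spin": 0.142},
    {"dx": 0, "dy": 0, "dz": 0, "spin": 0.142},
    {"dx": 0, "dy": 0, "dz": 0, "spin": 0.142},
    {"dx": 0, "dy": 0, "dz": 0, "spin": 0.142},
  ],
)

```text
time: 5.1
ee_pos: [0.3907, -0.2517, 0.4373]
eef_rot: [0.624, 0.781, -0.0, -0.001]
ft_force: [-0.0, -0.2, -4.7]
width: 0.014
grip_force: 30.0
```

Run:
```python
from h import *; from bench import telemetry
s=telemetry.read_state(); need(s,(.580,.081,.44),np.radians(102.87)); print(s["joint_positions"].round(2),s["width"],s["grip_force"])
```

```text
shift cm [28.28 25.8  -0.26] spin -0.0022974455890443224 yaw deg 102.74 pos [ 0.3907 -0.2517  0.4373] tilt -1.0
[ 0.8  -0.02 -0.31  1.8  -0.01  1.37  0.71] 0.01403900875866842 29.96508571319282
```

Emit:
move_arm(
  steps=[
    {"dx": 1.4, "dy": 1.3, "dz": 0, "spin": 0},
    {"dx": 2.7, "dy": 2.4, "dz": 0, "spin": 0},
    {"dx": 2.8, "dy": 2.6, "dz": 0, "spin": 0},
    {"dx": 2.8, "dy": 2.6, "dz": 0, "spin": 0},
    {"dx": 2.8, "dy": 2.6, "dz": 0, "spin": 0},
    {"dx": 2.8, "dy": 2.6, "dz": 0, "spin": 0},
    {"dx": 2.8, "dy": 2.6, "dz": 0, "spin": 0},
    {"dx": 2.8, "dy": 2.6, "dz": 0, "spin": 0},
    {"dx": 2.8, "dy": 2.6, "dz": 0, "spin": 0},
    {"dx": 2.7, "dy": 2.4, "dz": 0, "spin": 0},
    {"dx": 1.9, "dy": 1.5, "dz": 0, "spin": 0},
    {"dx": 0, "dy": 0, "dz": 0, "spin": 0},
  ],
)

```text
time: 6.3
ee_pos: [0.5784, 0.086, 0.4368]
eef_rot: [0.62, 0.785, 0.0, -0.002]
ft_force: [-1.0, 0.9, -4.9]
width: 0.0138
grip_force: 30.0
```

Run:
```python
from h import *; from bench import telemetry
s=telemetry.read_state(); need(s,(.580,.081,.44),np.radians(102.87)); print(s["joint_positions"].round(2),s["width"],s["grip_force"])
c=snap("wrist","w3");t=np.load("top0.npz")
a=np.radians(12.87);O=np.array([.5777,.0906]);u=np.array([np.cos(a),np.sin(a)]);v=np.array([-np.sin(a),np.cos(a)])
for n,x,y,z in [("w++",65,45,110),("w-+",-65,45,110),("edge+",75,-62,120),("edge-",-75,-62,120),("deck++",85,225,110),("deck-+",-85,225,110)]:
    print(n,fproj(c,[*(O+u*x/1e3+v*y/1e3),z/1e3]).round(1))
```

```text
shift cm [-0.53  0.04 -0.32] spin 0.009125210248275728 yaw deg 103.39 pos [0.5784 0.086  0.4368] tilt -0.99999
[ 0.3   0.29 -0.65  1.49  0.17  1.41 -0.12] 0.013808622895512216 29.995846766978502
w++ [389.6 144.2]
w-+ [260.5 142.7]
edge+ [393.6 245.8]
edge- [254.1 244.3]
deck++ [409.6 -22.4]
deck-+ [243.9 -24.5]
```

View pics/w3.png

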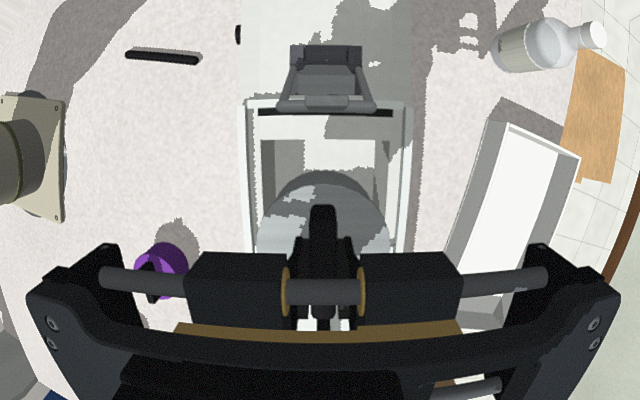

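The far edge of the well is at row 139, columns 261-388, within a few mm of the prediction, and the tin is centred. I'll lower it.

Emit:
move_arm(
  steps=[
    {"dx": 0, "dy": 0, "dz": 3, "spin": 0},
    {"dx": 0, "dy": 0, "dz": 3, "spin": 0},
    {"dx": 0, "dy": 0, "dz": 2, "spin": 0},
    {"dx": 0, "dy": 0, "dz": 2, "spin": 0},
    {"dx": 0, "dy": 0, "dz": 2, "spin": 0},
    {"dx": 0, "dy": 0, "dz": 2, "spin": 0},
    {"dx": 0, "dy": 0, "dz": 2, "spin": 0},
    {"dx": 0, "dy": 0, "dz": 1, "spin": 0},
    {"dx": 0, "dy": 0, "dz": 0.4, "spin": 0},
    {"dx": 0, "dy": 0, "dz": 0, "spin": 0},
  ],
)

```text
time: 7.35
ee_pos: [0.5783, 0.0816, 0.2646]
eef_rot: [0.622, 0.783, -0.0, -0.0]
ft_force: [0.1, -0.2, -4.3]
width: 0.0139
grip_force: 30.0
```

Emit:
move_arm(
  steps=[
    {"dx": 0, "dy": 0, "dz": 0.2, "spin": 0},
    {"dx": 0, "dy": 0, "dz": 0.2, "spin": 0},
    {"dx": 0, "dy": 0, "dz": 0.15, "spin": 0},
    {"dx": 0, "dy": 0, "dz": 0, "spin": 0},
  ],
)

```text
time: 7.75
ee_pos: [0.5784, 0.0821, 0.2593]
eef_rot: [0.622, 0.783, -0.0, 0.0]
ft_force: [0.6, -0.5, -4.3]
width: 0.0139
grip_force: 30.0
```

Emit:
move_arm(
  steps=[
    {"dx": 0, "dy": 0, "dz": 0.1, "spin": 0},
    {"dx": 0, "dy": 0, "dz": 0.05, "spin": 0},
    {"dx": 0, "dy": 0, "dz": 0, "spin": 0},
  ],
)

```text
time: 8.05
ee_pos: [0.5784, 0.0822, 0.2589]
eef_rot: [0.622, 0.783, -0.0, 0.0]
ft_force: [-4.2, -1.2, 6.9]
width: 0.0136
grip_force: 30.0
```

Contact. I'll release the tin and retract.

Emit:
move_arm(
  steps=[
    {"dx": 0, "dy": 0, "dz": 0, "spin": 0},
    {"dx": 0, "dy": 0, "dz": 0, "spin": 0},
    {"dx": 0, "dy": 0, "dz": 0, "spin": 0},
    {"dx": 0, "dy": 0, "dz": -1, "spin": 0},
    {"dx": 0, "dy": 0, "dz": -2, "spin": 0},
    {"dx": 0, "dy": 0, "dz": -3, "spin": 0},
    {"dx": 0, "dy": 0, "dz": -4, "spin": 0},
    {"dx": 0, "dy": 0, "dz": -2, "spin": 0},
    {"dx": 0, "dy": 0, "dz": 0, "spin": 0},
  ],
  claw=4,
)

```text
time: 8.95
ee_pos: [0.579, 0.0826, 0.382]
eef_rot: [0.622, 0.783, 0.002, 0.002]
ft_force: [0.6, 0.7, 0.2]
width: 0.0397
grip_force: 0.0
```

Run:
```python
from h import *; from bench import telemetry
a=np.radians(12.87);v=np.array([-np.sin(a),np.cos(a)])
O=np.array([.5769,.0930]); rib=O+v*-.1885
s=telemetry.read_state(); need(s,(*rib,.38),a+np.pi/2); print(rib)
c=snap("wrist","w4");
```

```text
shift cm [-17.79  -0.03   0.22] spin 0.003406907826624561 yaw deg 103.07 pos [0.579  0.0826 0.382 ] tilt -0.99998
[ 0.61888643 -0.09076449]
```

View pics/w4.png

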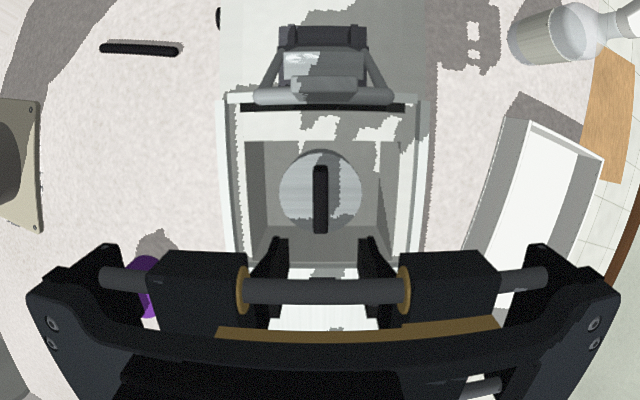

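The tin stands upright at (320,195) in the well. The latch's loop bar is at (325,95), with the lever leaning behind it. I'll go to the lid rib.

Emit:
move_arm(
  steps=[
    {"dx": -1.8, "dy": 0, "dz": 0, "spin": 0},
    {"dx": -3.5, "dy": 0, "dz": 0, "spin": 0},
    {"dx": -3.5, "dy": 0, "dz": 0, "spin": 0},
    {"dx": -3.5, "dy": 0, "dz": 0, "spin": 0},
    {"dx": -3.5, "dy": 0, "dz": 0, "spin": 0},
    {"dx": -2, "dy": 0, "dz": 0, "spin": 0},
    {"dx": 0, "dy": 0, "dz": 0, "spin": 0},
  ],
)

```text
time: 9.7
ee_pos: [0.6185, -0.0954, 0.3762]
eef_rot: [0.624, 0.781, -0.001, -0.001]
ft_force: [-0.6, 0.4, -0.7]
width: 0.04
grip_force: 0.0
```

Run:
```python
from h import *; from bench import telemetry
s=telemetry.read_state(); need(s,(.6189,-.0908,.312),np.radians(102.87))
c=snap("wrist","w5"); print(fproj(c,(.6189,-.0908,.155)),fproj(c,(.6189,-.0908,.13)))
# finger mid-plane: where is the grasp point in the image
p,R=tool(s); print(fproj(c,p+R@[0,0,.182]))
```

```text
shift cm [0.45 0.15 6.42] spin -0.0018545688570088537 yaw deg 102.76 pos [ 0.6185 -0.0954  0.3762] tilt -1.0
[326.39763373 222.428789  ] [326.16678058 210.87357117]
[323.74389758 253.51772909]
```

View pics/w5.png

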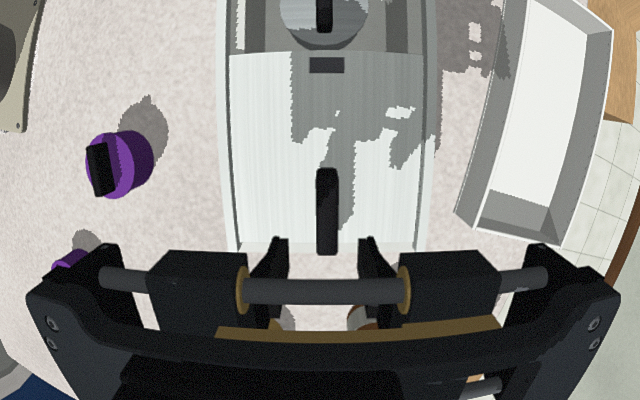

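Run:
```python
from h import *
c=np.load("w5.npz"); a=np.radians(12.87);R=np.array([[np.cos(a),np.sin(a)],[-np.sin(a),np.cos(a)]]);O=np.array([.5769,.0930])
for n,p,z in [("ribfar",(327,170),.155),("ribfarbase",(327,167),.12),("ribnear",(327,254),.155),("ribnear",(327,254),.12),("keepL",(309,58),.14),("keepR",(344,58),.14),("keepnear",(326,73),.14),("lidedge",(231,54),.12),("lidedgeR",(428,54),.12),("lidnear",(238,250),.12),("lidnearR",(415,250),.12),("tinbar",(324,32),.102)]:
    w=fray(c,p,z); print(n,w.round(4),(R@(w[:2]-O)).round(4))
w4=np.load("w4.npz")
for n,p,z in [("wellL",(249,142),.11),("wellR",(399,142),.11),("barL",(258,97),.2),("barR",(392,97),.2),("tinc",(320,165),.102),("tinc2",(320,234),.102)]:
    w=fray(w4,p,z); print(n,w.round(4),(R@(w[:2]-O)).round(4))
print("cam4",(-w4["R"].T@w4["t"]).round(3))
```

```text
ribfar [ 0.6109 -0.0546  0.155 ] [ 0.0003 -0.1514]
ribfarbase [ 0.6123 -0.0589  0.12  ] [ 0.0007 -0.156 ]
ribnear [ 0.6249 -0.1147  0.155 ] [ 0.0005 -0.2132]
ribnear [ 0.6292 -0.1318  0.12  ] [ 0.0009 -0.2308]
keepL [0.582  0.0172 0.14  ] [-0.0119 -0.0751]
keepR [0.6054 0.0225 0.14  ] [ 0.0121 -0.075 ]
keepnear [0.5958 0.0092 0.14  ] [-0.0003 -0.0859]
lidedge [0.52   0.0132 0.12  ] [-0.0732 -0.0652]
lidedgeR [0.6683 0.0479 0.12  ] [ 0.0791 -0.0643]
lidnear [ 0.5531 -0.1466  0.12  ] [-0.0766 -0.2283]
lidnearR [ 0.7037 -0.1122  0.12  ] [ 0.0779 -0.2283]
tinbar [0.5857 0.0473 0.102 ] [-0.0016 -0.0465]
wellL [0.5077 0.1232 0.11  ] [-0.0607  0.0449]
wellR [0.629  0.1515 0.11  ] [0.0639 0.0454]
barL [0.5264 0.1615 0.2   ] [-0.0339  0.0781]
barR [0.5947 0.1776 0.2   ] [0.0362 0.0785]
tinc [0.5699 0.1155 0.102 ] [-0.0018  0.0235]
tinc2 [0.5842 0.0535 0.102 ] [-0.0017 -0.0401]
cam4 [0.56  0.162 0.363]
```

The rib spans rows 170-254 at column 327, the keeper is at (326,65), and the lid edge is at row 54. The lid is about 0.140 m open, and the rib centre is 11 mm ahead of the tool.

Emit:
move_arm(
  steps=[
    {"dx": 1.1, "dy": 0.15, "dz": 0, "spin": 0},
    {"dx": 0, "dy": 0, "dz": 2, "spin": 0},
    {"dx": 0, "dy": 0, "dz": 2, "spin": 0},
    {"dx": 0, "dy": 0, "dz": 1.5, "spin": 0},
    {"dx": 0, "dy": 0, "dz": 0.9, "spin": 0},
    {"dx": 0, "dy": 0, "dz": 0, "spin": 0},
  ],
)

```text
time: 10.35
ee_pos: [0.6172, -0.0794, 0.3126]
eef_rot: [0.622, 0.783, -0.0, -0.001]
ft_force: [-0.0, 0.2, 0.0]
width: 0.04
grip_force: 0.0
```

Emit:
move_arm(
  steps=[
    {"dx": 0, "dy": 0, "dz": 0, "spin": 0},
    {"dx": 0, "dy": 0, "dz": 0, "spin": 0},
    {"dx": 0, "dy": 0, "dz": 0, "spin": 0},
    {"dx": 0, "dy": 0, "dz": 0, "spin": 0},
    {"dx": 0, "dy": 0, "dz": 0, "spin": 0},
  ],
  claw=0,
  squeeze=20,
)

```text
time: 10.85
ee_pos: [0.6175, -0.0804, 0.3143]
eef_rot: [0.622, 0.783, -0.0, 0.0]
ft_force: [-3.5, -0.2, 4.6]
width: 0.0159
grip_force: 20.0
```

Emit:
move_arm(
  steps=[
    {"dx": 0.6, "dy": 0, "dz": 0, "spin": 0},
    {"dx": 1.5, "dy": 0, "dz": 0, "spin": 0},
    {"dx": 1.5, "dy": 0, "dz": 0, "spin": 0},
    {"dx": 1.5, "dy": 0, "dz": 0, "spin": 0},
    {"dx": 1.5, "dy": 0, "dz": 0, "spin": 0},
    {"dx": 1.5, "dy": 0, "dz": 0, "spin": 0},
    {"dx": 1.5, "dy": 0, "dz": 0, "spin": 0},
    {"dx": 1.5, "dy": 0, "dz": 0, "spin": 0},
    {"dx": 1, "dy": 0, "dz": 0, "spin": 0},
    {"dx": 0.6, "dy": 0, "dz": 0, "spin": 0},
    {"dx": 0, "dy": 0, "dz": 0, "spin": 0},
  ],
)

```text
time: 11.95
ee_pos: [0.5885, 0.0452, 0.3142]
eef_rot: [0.621, 0.783, 0.0, -0.0]
ft_force: [-2.7, 0.8, 6.7]
width: 0.016
grip_force: 20.0
```

Run:
```python
from h import *; from bench import telemetry
s=telemetry.read_state(); 
a=np.radians(12.87);v=np.array([-np.sin(a),np.cos(a)])
need(s,(*(s["ee_pos"][:2]),.312),a+np.pi/2)
print("moved",(s["ee_pos"][:2]-np.array([.6175,-.0804]))@v, s["ft_force"]); snap("wrist","w6")
```

```text
shift cm [-0.   -0.    0.22] spin 0.0050591869267258005 yaw deg 103.16 pos [0.5885 0.0452 0.3142] tilt -1.0
moved 0.12888167385687108 [-2.65431362  0.80527792  6.71477485]
```

View pics/w6.png

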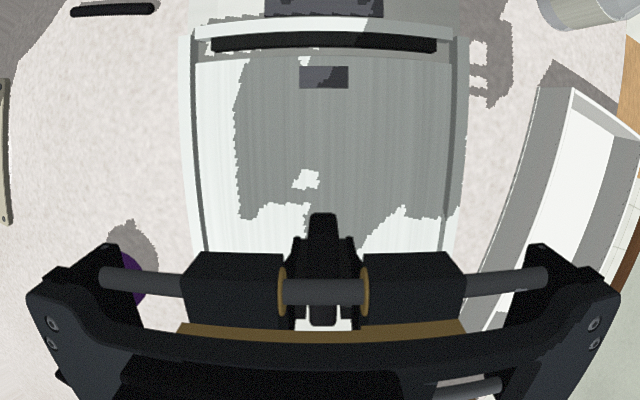

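The lid edge is at row 60 and the seal at row 51, so about 5 mm remains. I'll push on gently.

Emit:
move_arm(
  steps=[
    {"dx": 0.3, "dy": 0, "dz": 0, "spin": 0},
    {"dx": 0.3, "dy": 0, "dz": 0, "spin": 0},
    {"dx": 0.1, "dy": 0, "dz": 0, "spin": 0},
    {"dx": 0, "dy": 0, "dz": 0, "spin": 0},
  ],
)

```text
time: 12.4
ee_pos: [0.5872, 0.0509, 0.3142]
eef_rot: [0.622, 0.783, 0.0, 0.0]
ft_force: [-2.5, -0.6, 6.4]
width: 0.0158
grip_force: 20.0
```

Emit:
move_arm(
  steps=[
    {"dx": 0.15, "dy": 0, "dz": 0, "spin": 0},
    {"dx": 0.15, "dy": 0, "dz": 0, "spin": 0},
    {"dx": 0, "dy": 0, "dz": 0, "spin": 0},
  ],
)

```text
time: 12.7
ee_pos: [0.5867, 0.053, 0.3142]
eef_rot: [0.622, 0.783, -0.0, 0.001]
ft_force: [-1.1, -3.1, 6.1]
width: 0.0161
grip_force: 20.0
```

Emit:
move_arm(
  steps=[
    {"dx": 0, "dy": 0, "dz": 0, "spin": 0},
    {"dx": 0, "dy": 0, "dz": 0, "spin": 0},
    {"dx": 0, "dy": 0, "dz": 0, "spin": 0},
    {"dx": 0, "dy": 0, "dz": -2, "spin": 0},
    {"dx": 0, "dy": 0, "dz": -4, "spin": 0},
    {"dx": 0, "dy": 0, "dz": -4, "spin": 0},
    {"dx": -2, "dy": 0, "dz": -3, "spin": 0},
    {"dx": 0, "dy": 0, "dz": 0, "spin": 0},
  ],
  claw=4,
)

```text
time: 13.5
ee_pos: [0.5921, 0.0318, 0.4481]
eef_rot: [0.623, 0.782, 0.002, 0.003]
ft_force: [0.9, 0.2, 0.2]
width: 0.0401
grip_force: 0.0
```

Run:
```python
from h import *; from bench import telemetry
s=telemetry.read_state(); need(s,(.58,.05,.42),np.radians(102.87))
c=snap("wrist","w7"); d=snap("scene","s7"); 
a=cv2.resize(c["img"][0:200,180:460],None,fx=2.2,fy=2.2,interpolation=cv2.INTER_CUBIC)
b=cv2.resize(d["img"][110:220,300:420],None,fx=1.4,fy=1.4,interpolation=cv2.INTER_CUBIC)
o=np.zeros((600,800,3),np.uint8); o[:a.shape[0],:a.shape[1]]=a; o[440:440+b.shape[0],:b.shape[1]]=b
cv2.imwrite("pics/c7.png",o[:,:,::-1])
```

```text
shift cm [ 2.05 -0.79  2.8 ] spin 0.0004747477842910186 yaw deg 102.9 pos [0.5921 0.0318 0.4481] tilt -0.99998
```

View pics/c7.png

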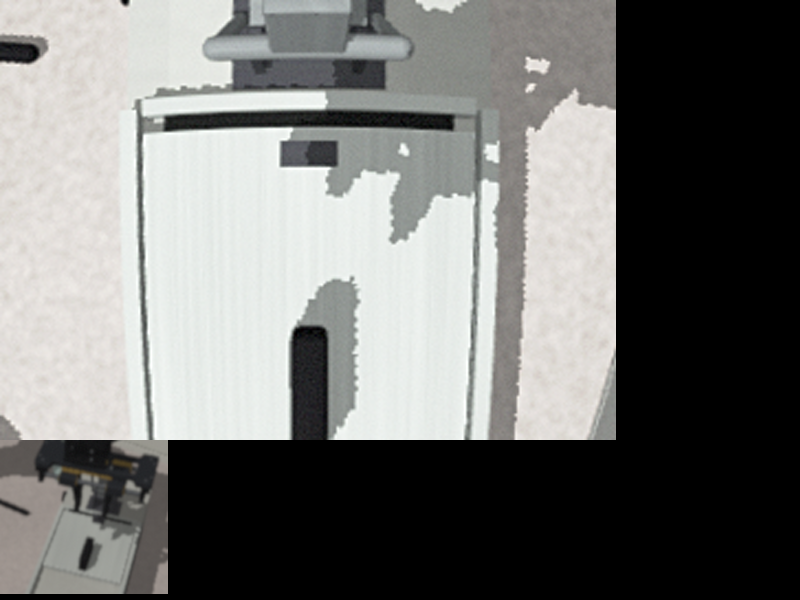

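The lid touches the seal, with the keeper at crop (309,153). The loop bar runs along crop (205-412, 47), with its tab at (308,28). I've used all my picture views, so from here I work from numbers and triangulate the bar from w4 and w7.

Run:
```python
from h import *
a=np.radians(12.87);R3=np.array([[np.cos(a),np.sin(a),0],[-np.sin(a),np.cos(a),0],[0,0,1]]);O=np.array([.5769,.0930,0])
cs={n:np.load(n+".npz") for n in ("w3","w4","w7")}
def S(n,X): return fproj(cs[n],R3.T@np.array(X)+O)
obs={"w4":[(255,97),(393,97)],"w7":[(272.3,21.4),(367.7,21.4)]}
def res(q): # y,z,halfwidth,xc
    return np.concatenate([S(n,[q[3]+sg*q[2],q[0],q[1]])-o for n in obs for sg,o in zip((-1,1),obs[n])])
s=least_squares(res,[.09,.22,.03,0]); print("bar y z half xc",s.x.round(4),s.fun.round(1))
for z in (.19,.2,.21,.22,.23,.24):
    print(z,[ (R3@(fray(cs[n],p,z)-O))[1].round(4) for n,p in (("w4",(324,97)),("w7",(320,21.4)))],
     [ (R3@(fray(cs[n],p[0],z)-fray(cs[n],p[1],z)))[0].round(4) for n,p in obs.items()])
# lever model candidates
for h in (.12,.125,.13):
  for L in (1.57,1.8,2.0,2.15):
    for e in (1.1,1.35): print(h,L,e,np.round([h+.018*np.cos(L)-.08*np.cos(e),.136+.018*np.sin(L)+.08*np.sin(e), h+.095*np.cos(L), .136+.095*np.sin(L)],4))
c=cs["w7"]; w=[fray(c,(180+u/2.2,v/2.2),.12) for u,v in ((309,131),(309,166))]; print("edge, keeper near",[(R3@(x-O))[1].round(4) for x in w])
w=fray(c,(180+309/2.2,166/2.2),.14); print((R3@(w-O)).round(4))
# column profile in w4, w7
for n,col in (("w4",324),("w4",275),("w7",320)):
    print(n,col,cs[n]["img"][0:150:2,col].mean(1).astype(int).tolist())
```

```text
bar y z half xc [7.710e-02 2.287e-01 3.000e-02 2.000e-04] [-0.8 -0.5  0.3  0.2  1.1  0.3 -0.5  0.2]
0.19 [np.float64(0.0778), np.float64(0.0876)] [np.float64(-0.0767), np.float64(-0.0728)]
0.2 [np.float64(0.0774), np.float64(0.0847)] [np.float64(-0.0723), np.float64(-0.0697)]
0.21 [np.float64(0.077), np.float64(0.0818)] [np.float64(-0.0678), np.float64(-0.0667)]
0.22 [np.float64(0.0766), np.float64(0.0789)] [np.float64(-0.0634), np.float64(-0.0636)]
0.23 [np.float64(0.0762), np.float64(0.076)] [np.float64(-0.0589), np.float64(-0.0606)]
0.24 [np.float64(0.0758), np.float64(0.0731)] [np.float64(-0.0545), np.float64(-0.0575)]
0.12 1.57 1.1 [0.0837 0.2253 0.1201 0.231 ]
0.12 1.57 1.35 [0.1025 0.2321 0.1201 0.231 ]
0.12 1.8 1.1 [0.0796 0.2248 0.0984 0.2285]
0.12 1.8 1.35 [0.0984 0.2316 0.0984 0.2285]
0.12 2.0 1.1 [0.0762 0.2237 0.0805 0.2224]
0.12 2.0 1.35 [0.095  0.2304 0.0805 0.2224]
0.12 2.15 1.1 [0.0739 0.2224 0.068  0.2155]
0.12 2.15 1.35 [0.0926 0.2291 0.068  0.2155]
0.125 1.57 1.1 [0.0887 0.2253 0.1251 0.231 ]
0.125 1.57 1.35 [0.1075 0.2321 0.1251 0.231 ]
0.125 1.8 1.1 [0.0846 0.22
[... 1068 characters left out ...]
30, 229, 229, 230, 232, 230, 232, 233, 232, 229, 230, 229, 231, 231, 233, 231, 232, 235, 236, 238, 237, 240, 154, 91, 87, 91, 89, 89, 91, 91, 84, 78, 70, 80, 132, 215, 168, 141, 115, 118, 143, 168, 182, 188, 193, 179, 165, 124, 20, 38, 53, 225, 231, 230, 230, 230, 233, 233, 231, 230, 229, 231, 231, 232, 231, 219, 137, 138, 137, 137]
w7 320 [179, 181, 183, 122, 120, 120, 120, 119, 118, 119, 115, 111, 156, 113, 94, 96, 92, 96, 92, 90, 106, 233, 238, 238, 246, 80, 31, 43, 30, 161, 158, 156, 98, 64, 58, 56, 59, 52, 250, 238, 238, 237, 237, 237, 236, 237, 238, 237, 237, 236, 237, 238, 237, 236, 235, 236, 235, 237, 236, 236, 236, 236, 236, 237, 236, 235, 238, 237, 150, 146, 140, 144, 150, 152, 51]
```

Run:
```python
from h import *
a=np.radians(12.87);R3=np.array([[np.cos(a),np.sin(a),0],[-np.sin(a),np.cos(a),0],[0,0,1]]);O=np.array([.5769,.0930,0])
c=np.load("w4.npz")
S=lambda X: fproj(c,R3.T@np.array(X)+O).round(0)
h=.115
print("bracket hinge",S([-.02,h,.136]),S([.02,h,.136]))
for L in (1.57,1.7,1.85,2.0,2.15):
    d=np.array([np.cos(L),np.sin(L)]);n=np.array([-np.sin(L),np.cos(L)])
    P=lambda r,k,x:S([x,h+d[0]*r+n[0]*k,.136+d[1]*r+n[1]*k]).tolist()
    print(L,"tipback",P(.095,-.003,-.017),P(.095,-.003,.017)[0],"tiplip",P(.095,.012,-.017),P(.095,.012,.017)[0])
for e in (1.05,1.15): 
    pv=np.array([h,.154]);d=np.array([-np.cos(e),np.sin(e)]);n=np.array([np.sin(e),np.cos(e)])
    for r,k in ((.08,0),(.11,.016)): q=pv+d*r+n*k; print("tab",e,r,S([-.011,*q]),S([.011,*q]))
im=cv2.GaussianBlur(c["img"],(3,3),0).mean(2)
for r in (30,44,56,66,74,82,88): print(r,im[r,250:400:3].astype(int).tolist())
```

```text
bracket hinge [295.  50.] [351.  50.]
1.57 tipback [284.0, 4.0] 364.0 tiplip [283.0, 36.0] 364.0
1.7 tipback [283.0, 30.0] 364.0 tiplip [283.0, 64.0] 363.0
1.85 tipback [284.0, 62.0] 363.0 tiplip [285.0, 96.0] 362.0
2.0 tipback [285.0, 94.0] 362.0 tiplip [287.0, 123.0] 360.0
2.15 tipback [287.0, 121.0] 359.0 tiplip [289.0, 146.0] 357.0
tab 1.05 0.08 [298. 100.] [348. 100.]
tab 1.05 0.11 [291. 100.] [357. 101.]
tab 1.15 0.08 [298.  84.] [349.  84.]
tab 1.15 0.11 [290.  68.] [358.  69.]
30 [231, 230, 229, 231, 231, 233, 232, 231, 231, 225, 94, 95, 96, 72, 60, 47, 60, 58, 59, 59, 59, 59, 59, 60, 59, 59, 61, 61, 58, 59, 58, 59, 61, 44, 60, 60, 59, 59, 59, 130, 141, 139, 140, 141, 140, 141, 140, 138, 137, 138]
44 [230, 230, 230, 233, 232, 231, 231, 232, 233, 215, 90, 90, 70, 59, 60, 52, 52, 53, 53, 53, 51, 52, 53, 54, 52, 53, 53, 53, 53, 51, 52, 52, 54, 50, 58, 59, 55, 58, 54, 120, 141, 140, 140, 139, 138, 138, 137, 136, 138, 138]
56 [230, 230, 229, 229, 230, 231, 231, 233, 160, 90, 89, 139, 219, 239, 243, 241, 216, 191, 209, 223, 231, 235, 238, 130, 101, 101, 101, 103, 101, 102, 102, 101
[... 345 characters left out ...]
, 234, 143, 92, 92, 81, 159, 92, 126, 189, 188, 183, 179, 177, 177, 174, 163, 99, 99, 99, 99, 101, 99, 99, 97, 98, 98, 100, 99, 101, 100, 99, 101, 101, 100, 62, 125, 84, 90, 92, 92, 133, 136, 138, 137, 136, 136]
82 [225, 234, 233, 227, 103, 91, 90, 81, 165, 197, 91, 92, 91, 95, 178, 179, 150, 127, 112, 112, 113, 112, 112, 112, 114, 115, 117, 115, 114, 112, 111, 113, 110, 109, 113, 113, 67, 55, 56, 125, 142, 84, 90, 92, 92, 109, 137, 139, 138, 137]
88 [140, 140, 132, 107, 106, 109, 111, 114, 117, 116, 118, 120, 121, 129, 179, 182, 178, 109, 111, 111, 110, 109, 108, 110, 109, 111, 112, 114, 113, 112, 111, 107, 109, 109, 109, 107, 99, 102, 100, 102, 100, 102, 97, 98, 97, 96, 105, 135, 138, 137]
```

The lever leans at about 1.8 rad, the loop at about 1.14 rad, and the tab spans z 0.235-0.26 at shaker y of about 0.079. I'll bring the closed fingers behind the tab from above.

Emit:
move_arm(
  steps=[
    {"dx": 0, "dy": 0, "dz": -2.5, "spin": 0},
    {"dx": 1.5, "dy": 0.1, "dz": 0, "spin": 0},
    {"dx": 3, "dy": 0, "dz": 0, "spin": 0},
    {"dx": 3, "dy": 0, "dz": 0, "spin": 0},
    {"dx": 3.5, "dy": 0, "dz": 0, "spin": 0},
    {"dx": 3.5, "dy": 0, "dz": 0, "spin": 0},
    {"dx": 3, "dy": 0, "dz": 0, "spin": 0},
    {"dx": 2.5, "dy": 0, "dz": 0, "spin": 0},
    {"dx": 0, "dy": 0, "dz": 0, "spin": 0},
    {"dx": 0, "dy": 0, "dz": 0, "spin": 0},
  ],
  claw=0,
)

```text
time: 14.6
ee_pos: [0.5463, 0.2298, 0.4674]
eef_rot: [0.621, 0.784, -0.001, -0.001]
ft_force: [0.1, 0.2, -0.2]
width: 0.0002
grip_force: 0.0
```

```bash
cat >> h.py <<'E'
A=np.radians(12.87);R3=np.array([[np.cos(A),np.sin(A),0],[-np.sin(A),np.cos(A),0],[0,0,1]]);O=np.array([.5769,.0930,0])
def sh(s,y,zt,x=0.):
    """needed shift to bring fingertips to shaker x,y at tip height zt"""
    p,R=tool(s); print("tips in shaker",(R3@(p+R[:,2]*.1822-O)).round(4),"ft(shaker)",(R3@s["ft_force"]).round(2),"w",s["width"])
    need(s,R3.T@np.array([x,y,zt+.1822])+O,A+np.pi/2)
E
python3 -c "
from h import *; from bench import telemetry
sh(telemetry.read_state(),.140,.242)"
```

```text
tips in shaker [0.0003 0.1401 0.2852] ft(shaker) [ 0.14  0.13 -0.2 ] w 0.0001506678766058459
shift cm [-0.01 -0.05  4.32] spin 0.005623361312531827 yaw deg 103.19 pos [0.5463 0.2298 0.4674] tilt -1.0
```

Emit:
move_arm(
  steps=[
    {"dx": 0, "dy": 0, "dz": 2.5, "spin": 0},
    {"dx": 0, "dy": 0, "dz": 1.8, "spin": 0},
    {"dx": 0, "dy": 0, "dz": 0, "spin": 0},
    {"dx": -1.5, "dy": 0, "dz": 0, "spin": 0},
    {"dx": -1.5, "dy": 0, "dz": 0, "spin": 0},
    {"dx": -1.2, "dy": 0, "dz": 0, "spin": 0},
    {"dx": -1, "dy": 0, "dz": 0, "spin": 0},
    {"dx": -1, "dy": 0, "dz": 0, "spin": 0},
    {"dx": -0.8, "dy": 0, "dz": 0, "spin": 0},
    {"dx": 0, "dy": 0, "dz": 0, "spin": 0},
  ],
)

```text
time: 15.6
ee_pos: [0.5631, 0.1592, 0.4257]
eef_rot: [0.623, 0.782, -0.0, 0.0]
ft_force: [0.1, -0.5, -0.2]
width: 0.0009
grip_force: 0.0
```

```bash
python3 -c "
from h import *; from bench import telemetry
sh(telemetry.read_state(),.05,.242)"
```

```text
tips in shaker [0.0013 0.0675 0.2435] ft(shaker) [-0.07 -0.53 -0.15] w 0.0009296294613912711
shift cm [-1.76 -0.14  0.16] spin 0.001578893444425411 yaw deg 102.96 pos [0.5631 0.1592 0.4257] tilt -1.0
```

Emit:
move_arm(
  steps=[
    {"dx": -0.8, "dy": 0, "dz": 0, "spin": 0},
    {"dx": -0.8, "dy": 0, "dz": 0, "spin": 0},
    {"dx": -0.6, "dy": 0, "dz": 0, "spin": 0},
    {"dx": 0, "dy": 0, "dz": 0, "spin": 0},
    {"dx": 0, "dy": 0, "dz": 0, "spin": 0},
    {"dx": 0, "dy": 0, "dz": 0, "spin": 0},
    {"dx": 0, "dy": 0, "dz": 0, "spin": 0},
  ],
)

```text
time: 16.3
ee_pos: [0.5676, 0.1396, 0.4258]
eef_rot: [0.622, 0.783, 0.0, 0.0]
ft_force: [0.5, -0.7, -0.2]
width: 0.0002
grip_force: 0.0
```

Run:
```python
from h import *; from bench import telemetry
s=telemetry.read_state(); sh(s,-.06,.27)
c=snap("wrist","w8"); t=snap("top","t8")
S=lambda X: fproj(c,R3.T@np.array(X)+O).round(0)
for n,X in (("keeper",(0,.05,.14)),("bar hooked L",(-.027,.036,.125)),("bar R",(.027,.036,.125)),("bar up",(0,.0775,.226)),("lidedge",(0,.068,.12))): print(n,S(X),proj(t,R3.T@np.array(X)+O).round(0))
im=c["img"].mean(2)
```

```text
tips in shaker [0.0013 0.0475 0.2436] ft(shaker) [ 0.34 -0.77 -0.23] w 0.00018552313293142226
shift cm [-10.75  -0.17  -2.64] spin 0.003990280591166684 yaw deg 103.1 pos [0.5676 0.1396 0.4258] tilt -1.0
keeper [322. 199.] [261. 166.]
bar hooked L [294. 208.] [269. 174.]
bar R [350. 209.] [264. 156.]
bar up [322. 196.] [246. 164.]
lidedge [322. 175.] [256. 168.]
```

Emit:
move_arm(
  steps=[
    {"dx": -1, "dy": 0, "dz": -2.2, "spin": 0},
    {"dx": -3, "dy": 0, "dz": 0, "spin": 0},
    {"dx": -3, "dy": 0, "dz": 0, "spin": 0},
    {"dx": -3, "dy": 0, "dz": 0, "spin": 0},
    {"dx": -1, "dy": 0, "dz": 0, "spin": 0},
    {"dx": 0, "dy": 0, "dz": 0, "spin": 0},
  ],
)

```text
time: 17.0
ee_pos: [0.5928, 0.0305, 0.4475]
eef_rot: [0.623, 0.782, -0.0, -0.0]
ft_force: [0.2, 0.1, 0.3]
width: 0.0005
grip_force: 0.0
```

Run:
```python
from h import *; from bench import telemetry
s=telemetry.read_state(); sh(s,-.06,.27)
c=snap("wrist","w9"); w7=np.load("w7.npz")
for n,cc in (("w7",w7),("w9",c)):
  S=lambda X: fproj(cc,R3.T@np.array(X)+O).round(0)
  print(n,"keeper",S((0,.05,.14)),"barL",S((-.027,.034,.125)),"barR",S((.027,.034,.125)),"tab",S((0,.018,.128)),"barup",S((0,.0775,.226)))
  for r in range(0,110,5): print(r,cc["img"][r,270:372:6].mean(1).astype(int).tolist())
```

```text
tips in shaker [ 0.0015 -0.0645  0.2653] ft(shaker) [0.23 0.07 0.26] w 0.0004822694164245686
shift cm [ 0.45 -0.16 -0.47] spin 0.0006533096400200833 yaw deg 102.91 pos [0.5928 0.0305 0.4475] tilt -1.0
w7 keeper [320.  75.] barL [292.  93.] barR [348.  93.] tab [320. 109.] barup [320.  21.]
0 [227, 229, 227, 91, 186, 167, 177, 170, 178, 180, 173, 175, 96, 51, 76, 136, 136]
5 [228, 224, 228, 69, 189, 174, 173, 165, 157, 162, 159, 158, 96, 48, 75, 141, 141]
10 [227, 230, 231, 88, 188, 146, 114, 121, 120, 124, 119, 121, 101, 66, 92, 136, 136]
15 [227, 234, 86, 74, 93, 93, 121, 119, 119, 125, 116, 119, 95, 83, 84, 86, 141]
20 [227, 179, 183, 188, 185, 180, 117, 117, 114, 121, 118, 103, 182, 182, 183, 181, 131]
25 [229, 163, 157, 156, 153, 156, 152, 150, 148, 148, 147, 148, 153, 156, 154, 159, 100]
30 [227, 231, 232, 96, 81, 49, 94, 90, 94, 97, 95, 59, 38, 56, 60, 142, 134]
35 [229, 229, 229, 92, 91, 95, 95, 89, 96, 91, 97, 56, 59, 53, 57, 132, 138]
40 [189, 137, 137, 82, 81, 94, 94, 105, 106, 106, 103, 101, 94, 87, 80, 138, 135]
45 [234, 234, 235, 236, 235, 237, 236, 236, 236, 238, 150, 1
[... 2298 characters left out ...]
32, 232, 236, 235, 155, 145, 238, 90, 96, 55, 61, 151, 152, 106, 136, 146, 147]
75 [232, 230, 238, 236, 159, 143, 237, 251, 251, 252, 191, 151, 150, 96, 132, 148, 148]
80 [231, 229, 231, 235, 165, 238, 237, 238, 238, 235, 189, 155, 149, 98, 132, 212, 241]
85 [231, 231, 232, 234, 169, 130, 126, 130, 126, 126, 133, 130, 133, 169, 175, 236, 236]
90 [233, 231, 232, 234, 178, 176, 178, 177, 173, 178, 98, 92, 176, 176, 150, 233, 235]
95 [233, 230, 232, 233, 235, 232, 237, 181, 174, 175, 174, 149, 237, 240, 235, 234, 235]
100 [231, 229, 231, 231, 232, 227, 234, 178, 182, 179, 180, 149, 234, 237, 235, 233, 233]
105 [232, 230, 231, 233, 231, 230, 233, 178, 174, 177, 176, 148, 234, 237, 233, 234, 233]
```

Numerically, the loop has fallen. The bar now lies at rows 83-92 across columns 294-355, behind the keeper (rows 63-74) and on the lid. Now for the lever, where I'll place the closed fingers on its lid side.

Emit:
move_arm(
  steps=[
    {"dx": 2, "dy": -0.15, "dz": 0, "spin": 0},
    {"dx": 3, "dy": 0, "dz": 0, "spin": 0},
    {"dx": 3, "dy": 0, "dz": 0, "spin": 0},
    {"dx": 2.7, "dy": 0, "dz": 0, "spin": 0},
    {"dx": 0, "dy": 0, "dz": 2, "spin": 0},
    {"dx": 0, "dy": 0, "dz": 2.5, "spin": 0},
    {"dx": 0, "dy": 0, "dz": 1.5, "spin": 0},
    {"dx": 0, "dy": 0, "dz": 0, "spin": 0},
  ],
)

```text
time: 17.85
ee_pos: [0.5661, 0.1368, 0.3858]
eef_rot: [0.621, 0.783, -0.001, -0.001]
ft_force: [-0.9, -0.1, 0.4]
width: 0.0002
grip_force: 0.0
```

```bash
python3 -c "
from h import *; from bench import telemetry
sh(telemetry.read_state(),.1045,.207)"
```

```text
tips in shaker [-0.0014  0.0452  0.2036] ft(shaker) [-0.88  0.07  0.43] w 0.000155556331158555
shift cm [ 5.94  0.11 -0.34] spin 0.005102371001381556 yaw deg 103.16 pos [0.5661 0.1368 0.3858] tilt -0.99999
```

Emit:
move_arm(
  steps=[
    {"dx": 1, "dy": 0.1, "dz": -0.2, "spin": 0},
    {"dx": 1, "dy": 0, "dz": -0.2, "spin": 0},
    {"dx": 1, "dy": 0, "dz": 0, "spin": 0},
    {"dx": 1, "dy": 0, "dz": 0, "spin": 0},
    {"dx": 1, "dy": 0, "dz": 0, "spin": 0},
    {"dx": 0.9, "dy": 0, "dz": 0, "spin": 0},
    {"dx": 0, "dy": 0, "dz": 0, "spin": 0},
  ],
)

```text
time: 18.55
ee_pos: [0.5539, 0.1954, 0.3917]
eef_rot: [0.621, 0.784, 0.0, -0.0]
ft_force: [-0.1, 0.9, -0.2]
width: 0.0004
grip_force: 0.0
```

```bash
python3 -c "
from h import *; from bench import telemetry
sh(telemetry.read_state(),.1335,.2117)"
```

```text
tips in shaker [0.0004 0.1051 0.2095] ft(shaker) [ 0.12  0.9  -0.18] w 0.0003682187790529515
shift cm [ 2.86 -0.02 -0.21] spin 0.005676494554625489 yaw deg 103.2 pos [0.5539 0.1954 0.3917] tilt -1.0
```

Emit:
move_arm(
  steps=[
    {"dx": 1, "dy": 0, "dz": 0, "spin": 0},
    {"dx": 1, "dy": 0, "dz": 0, "spin": 0},
    {"dx": 0.8, "dy": 0, "dz": 0, "spin": 0},
    {"dx": 0.7, "dy": 0, "dz": 0.3, "spin": 0},
    {"dx": 0.7, "dy": 0, "dz": 0.3, "spin": 0},
    {"dx": 0.7, "dy": 0, "dz": 0.4, "spin": 0},
  ],
)

```text
time: 19.15
ee_pos: [0.5434, 0.2417, 0.3815]
eef_rot: [0.622, 0.783, -0.0, 0.0]
ft_force: [0.6, -3.1, 0.5]
width: 0.0007
grip_force: 1.4
```

```bash
python3 -c "
from h import *; from bench import telemetry
s=telemetry.read_state();sh(s,.172,.1837)
c=snap('wrist','w10'); print(s['time'])
S=lambda X: fproj(c,R3.T@np.array(X)+O).round(0)
for L in (1.57,1.2,.9,.7): print(L,S((-.017,.117+.095*np.cos(L),.136+.095*np.sin(L))),S((.017,.117+.095*np.cos(L),.136+.095*np.sin(L))))
for r in range(60,250,8): print(r,c['img'][r,270:380:6].mean(1).astype(int).tolist())
"
```

```text
tips in shaker [0.0005 0.1523 0.1993] ft(shaker) [-0.1  -3.13  0.5 ] w 0.0006682445040737264
shift cm [ 1.96 -0.04  1.55] spin 0.0031390034813032486 yaw deg 103.05 pos [0.5434 0.2417 0.3815] tilt -1.0
19.15
1.57 [292. 334.] [353. 335.]
1.2 [290. 276.] [356. 277.]
0.9 [291. 222.] [355. 222.]
0.7 [292. 191.] [354. 191.]
60 [224, 229, 217, 196, 135, 137, 137, 135, 138, 131, 134, 131, 133, 131, 128, 132, 134, 136, 126]
68 [223, 222, 229, 140, 138, 130, 133, 134, 131, 138, 134, 135, 137, 136, 135, 129, 135, 134, 139]
76 [231, 232, 143, 137, 132, 129, 137, 134, 136, 135, 139, 140, 136, 139, 137, 138, 140, 138, 133]
84 [230, 133, 131, 139, 138, 126, 130, 133, 133, 132, 132, 138, 129, 144, 137, 131, 140, 131, 139]
92 [131, 135, 139, 138, 130, 135, 131, 131, 131, 137, 130, 139, 134, 137, 135, 134, 136, 132, 129]
100 [129, 131, 141, 137, 130, 128, 134, 132, 130, 133, 133, 133, 143, 133, 134, 139, 136, 135, 139]
108 [128, 134, 132, 140, 131, 135, 131, 135, 142, 135, 142, 142, 136, 139, 127, 127, 144, 135, 140]
116 [136, 139, 128, 127, 125, 128, 122, 123, 119, 118, 121, 115, 122, 125, 129, 131, 
[... 899 characters left out ...]
 144, 237, 236]
196 [236, 236, 234, 232, 234, 232, 232, 232, 233, 237, 142, 140, 145, 144, 143, 144, 139, 233, 234]
204 [236, 234, 237, 235, 236, 234, 240, 137, 146, 141, 139, 138, 144, 142, 141, 144, 145, 141, 175]
212 [237, 236, 235, 233, 235, 233, 165, 143, 227, 143, 142, 144, 141, 139, 141, 140, 138, 138, 233]
220 [236, 236, 200, 83, 128, 142, 137, 134, 106, 106, 108, 110, 107, 111, 107, 83, 146, 138, 234]
228 [238, 233, 211, 101, 104, 108, 132, 104, 107, 109, 106, 105, 107, 106, 109, 59, 141, 144, 231]
236 [239, 239, 248, 100, 107, 109, 110, 105, 104, 108, 102, 105, 109, 106, 109, 55, 140, 186, 227]
244 [236, 238, 242, 94, 57, 177, 106, 25, 28, 40, 25, 12, 98, 96, 54, 56, 142, 232, 232]
```

The lever end is at row 218, so it is at about 0.88 rad and following as planned. I'll continue down.

Emit:
move_arm(
  steps=[
    {"dx": 0.7, "dy": 0, "dz": 0.5, "spin": 0},
    {"dx": 0.7, "dy": 0, "dz": 0.5, "spin": 0},
    {"dx": 0.5, "dy": 0, "dz": 0.6, "spin": 0},
    {"dx": 0.4, "dy": 0, "dz": 0.7, "spin": 0},
    {"dx": 0.4, "dy": 0, "dz": 0.7, "spin": 0},
    {"dx": 0.3, "dy": 0, "dz": 0.7, "spin": 0},
    {"dx": 0.2, "dy": 0, "dz": 0.7, "spin": 0},
    {"dx": 0.1, "dy": 0, "dz": 0.6, "spin": 0},
    {"dx": 0, "dy": 0, "dz": 0, "spin": 0},
  ],
)

```text
time: 20.1
ee_pos: [0.5356, 0.2738, 0.3307]
eef_rot: [0.622, 0.783, -0.001, -0.001]
ft_force: [0.6, 0.8, 0.4]
width: 0.0001
grip_force: 0.0
```

```bash
python3 -c "
from h import *; from bench import telemetry
s=telemetry.read_state();sh(s,.1875,.139)"
```

```text
tips in shaker [-0.0003  0.1855  0.1485] ft(shaker) [0.74 0.63 0.38] w 0.00014892136111062908
shift cm [0.21 0.   0.95] spin 0.004015278242034626 yaw deg 103.1 pos [0.5356 0.2738 0.3307] tilt -1.0
```

Emit:
move_arm(
  steps=[
    {"dx": 0.1, "dy": 0, "dz": 0.4, "spin": 0},
    {"dx": 0, "dy": 0, "dz": 0.3, "spin": 0},
    {"dx": 0, "dy": 0, "dz": 0.2, "spin": 0},
    {"dx": 0, "dy": 0, "dz": 0, "spin": 0},
  ],
)

```text
time: 20.5
ee_pos: [0.5357, 0.2745, 0.3225]
eef_rot: [0.622, 0.783, -0.0, -0.0]
ft_force: [-0.4, -0.2, 0.5]
width: 0.0004
grip_force: 0.0
```

```bash
python3 -c "
from h import *; from bench import telemetry
s=telemetry.read_state();sh(s,.1875,.139)
c=snap('wrist','w11')
S=lambda X: fproj(c,R3.T@np.array(X)+O).round(0)
for L in (.6,.4,.2,0): print(L,S((-.017,.117+.095*np.cos(L),.136+.095*np.sin(L))),S((.017,.117+.095*np.cos(L),.136+.095*np.sin(L))))
for r in range(110,240,6): print(r,c['img'][r,264:390:6].mean(1).astype(int).tolist())
"
```

```text
tips in shaker [0.0002 0.1861 0.1403] ft(shaker) [-0.43 -0.07  0.48] w 0.0003873625314661343
shift cm [ 0.14 -0.02  0.13] spin 0.0034876801213163944 yaw deg 103.07 pos [0.5357 0.2745 0.3225] tilt -1.0
0.6 [284. 285.] [363. 285.]
0.4 [287. 249.] [360. 249.]
0.2 [291. 224.] [357. 224.]
0 [294. 209.] [353. 209.]
110 [219, 139, 133, 150, 139, 148, 143, 137, 136, 138, 137, 141, 144, 137, 138, 140, 145, 138, 144, 135, 142]
116 [138, 137, 136, 137, 140, 135, 140, 144, 140, 144, 137, 132, 141, 134, 139, 144, 140, 141, 142, 135, 138]
122 [144, 138, 140, 138, 135, 137, 138, 140, 140, 135, 144, 137, 137, 137, 144, 139, 148, 139, 143, 136, 133]
128 [139, 135, 149, 142, 135, 132, 142, 139, 139, 137, 141, 137, 135, 145, 142, 140, 140, 140, 132, 137, 141]
134 [133, 141, 142, 140, 138, 138, 139, 139, 139, 140, 136, 129, 136, 141, 139, 142, 143, 144, 136, 138, 142]
140 [136, 135, 136, 140, 144, 138, 138, 137, 140, 133, 138, 143, 142, 146, 142, 139, 137, 136, 144, 144, 143]
146 [147, 134, 141, 133, 133, 136, 135, 136, 142, 139, 140, 140, 136, 145, 142, 141, 136, 139, 142, 136, 133]
152 [146, 139, 135,
[... 914 characters left out ...]
, 144, 143, 152, 146, 152, 149, 151, 156, 154, 242, 242]
206 [236, 239, 238, 236, 237, 237, 236, 238, 208, 148, 148, 147, 148, 146, 147, 147, 148, 156, 239, 238, 240]
212 [238, 239, 237, 234, 237, 126, 114, 117, 118, 94, 101, 95, 95, 93, 101, 147, 146, 178, 238, 239, 240]
218 [239, 240, 237, 237, 239, 90, 96, 94, 95, 96, 96, 93, 95, 99, 95, 109, 153, 191, 237, 237, 239]
224 [239, 240, 240, 238, 240, 108, 111, 112, 112, 111, 110, 115, 112, 112, 115, 119, 145, 245, 238, 238, 239]
230 [241, 239, 237, 237, 237, 197, 194, 202, 170, 112, 111, 115, 116, 112, 113, 151, 150, 229, 241, 238, 240]
236 [239, 240, 236, 239, 237, 199, 189, 190, 67, 117, 116, 115, 61, 113, 111, 154, 148, 163, 240, 242, 241]
```

The lever end is at row 210, columns 294-353, which is what flat should look like. One firm press will make sure.

Emit:
move_arm(
  steps=[
    {"dx": 0, "dy": 0, "dz": 0.15, "spin": 0},
    {"dx": 0, "dy": 0, "dz": 0.15, "spin": 0},
    {"dx": 0, "dy": 0, "dz": 0, "spin": 0},
  ],
)

```text
time: 20.85
ee_pos: [0.5358, 0.2745, 0.3214]
eef_rot: [0.622, 0.783, 0.0, 0.001]
ft_force: [-5.3, -3.7, 14.8]
width: 0.0003
grip_force: 7.3
```

Emit:
move_arm(
  steps=[
    {"dx": 0, "dy": 0, "dz": -1, "spin": 0},
    {"dx": 0, "dy": 0, "dz": -3, "spin": 0},
    {"dx": 0, "dy": 0, "dz": -4, "spin": 0},
    {"dx": -2, "dy": 0, "dz": -4, "spin": 0},
    {"dx": -4, "dy": 0, "dz": 0, "spin": 0},
    {"dx": -4, "dy": 0, "dz": 0, "spin": 0},
    {"dx": -4, "dy": 0, "dz": 0, "spin": 0},
    {"dx": -4, "dy": 0, "dz": 0, "spin": 0},
    {"dx": -4, "dy": 0, "dz": 0, "spin": 0},
    {"dx": -3, "dy": 0, "dz": 0, "spin": 0},
    {"dx": 0, "dy": 0, "dz": 0, "spin": 0},
  ],
)

```text
time: 21.95
ee_pos: [0.5932, 0.0253, 0.4395]
eef_rot: [0.625, 0.781, -0.001, 0.001]
ft_force: [0.3, -0.0, 0.2]
width: 0.0005
grip_force: 0.0
```

Run:
```python
from h import *; from bench import telemetry
s=telemetry.read_state();sh(s,-.06,.27)
c=snap("wrist","w12"); t=snap("top","t12")
S=lambda X: fproj(c,R3.T@np.array(X)+O).round(0)
print("lidedge/seal y.075",S((.05,.075,.12)),"lid edge .068",S((.05,.068,.12)),"keeper face q=.002",S((0,.0546,.14)),"bar",S((0,.0536,.125)),S((-.027,.0536,.125)),"tip flat",S((0,.212,.139)),"tip .3",S((0,.117+.095*.955,.136+.028)))
for x in (-.04,.022,0): 
    print(x)
    for y in np.arange(.03,.085,.003):
        u=fproj(c,R3.T@np.array([x,y,.122])+O).round().astype(int); v=fproj(np.load("w9.npz"),R3.T@np.array([x,y,.122])+O).round().astype(int); print(round(y,3),c["img"][u[1],u[0]].mean().astype(int),np.load("w9.npz")["img"][v[1],v[0]].mean().astype(int),end=" | ")
    print()
for y in np.arange(.12,.232,.006):
    u=fproj(c,R3.T@np.array([0,y,.139])+O).round().astype(int); print(y.round(3),u,c["img"][u[1],u[0]].mean().astype(int) if u[1]>=0 else None,end=" | ")
# bystanders moved?
t0=np.load("top0.npz")["img"].astype(int); d=np.abs(t["img"].astype(int)-t0).max(2)>60
for n,(u,v) in dict(flat=(475,145),sieve=(430,166),jar=(404,112),b1=(165,220),b2=(190,233),p1=(427,269),p2=(356,236)).items(): print(n,d[v-14:v+15,u-14:u+15].mean().round(3))
```

```text
tips in shaker [ 0.0007 -0.07    0.2573] ft(shaker) [ 0.33 -0.09  0.21] w 0.0004983953395497513
shift cm [ 0.96 -0.08 -1.27] spin -0.0042592514765718015 yaw deg 102.63 pos [0.5932 0.0253 0.4395] tilt -1.0
lidedge/seal y.075 [375.  46.] lid edge .068 [375.  53.] keeper face q=.002 [322.  62.] bar [323.  65.] [294.  66.] tip flat [322. -83.] tip .3 [322. -93.]
-0.04
0.03 228 229 | 0.033 229 230 | 0.036 230 230 | 0.039 232 232 | 0.042 232 232 | 0.045 231 232 | 0.048 229 233 | 0.051 231 231 | 0.054 230 233 | 0.057 231 229 | 0.06 232 233 | 0.063 231 233 | 0.066 233 234 | 0.069 233 188 | 0.072 238 30 | 0.075 35 32 | 0.078 211 235 | 0.081 234 234 | 0.084 234 233 | 
0.022
0.03 235 235 | 0.033 235 235 | 0.036 236 177 | 0.039 148 132 | 0.042 148 155 | 0.045 147 223 | 0.048 152 154 | 0.051 127 154 | 0.054 98 155 | 0.057 96 152 | 0.06 156 152 | 0.063 157 152 | 0.066 151 148 | 0.069 156 152 | 0.072 153 20 | 0.075 28 21 | 0.078 148 101 | 0.081 153 152 | 0.084 156 149 | 
0
0.03 101 182 | 0.033 110 179 | 0.036 102 179 | 0.039 106 137 | 0.042 105 144 | 0.045 105 238 | 0.048 98 237 | 0.051 106 252 | 0.054 102 67 | 0.057 63 60 | 0.06 56 64 | 0.063 61 60 | 0.066 59 152 | 0.069 96 127 | 0.072 151 20 | 0.075 33 34 | 0.078 223 116 | 0.081 237 238 | 0.084 239 236 | 
0.12 [322  -5] None | 0.126 [322 -11] None | 0.132 [322 -16] None | 0.138 [322 -22] None | 0.144 [322 -27] None | 0.15 [322 -33] None | 0.156 [322 -38] None | 0.162 [322 -43] None | 0.168 [322 -48] None | 0.174 [322 -53] None | 0.18 [322 -58] None | 0.186 [322 -63] None | 0.192 [322 -68] None | 0.198 [322 -72] None | 0.204 [322 -77] None | 0.21 [322 -81] None | 0.216 [322 -86] None | 0.222 [322 -90] None | 0.228 [322 -94] None | flat 0.0
sieve 0.0
jar 0.0
b1 0.094
b2 0.13
p1 0.019
p2 0.218
```

```bash
python3 -c "
from bench import job
print(job.close_job())"
```

```text
the job is handed in; nothing more can be done
None
```

The job is handed in at about 22 s of the 72 s limit: the tin stands upright in the chamber, the lid is drawn about 2 mm from full squeeze, the loop's bar lies behind the keeper, and the lever was pressed flat. The bar and lid positions come from pixel measurements; the lever was not imaged again after I let go.

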